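# Turn the paint palettes over and rack them to dry

### The job

Get every paint palette on the table into the drying rack, lying flat with its wells facing up: turn each one over, since they all lie face down (the sloped book rest is there to push it up against and tip it back over), then slide them one after another through the rack's mouth, under its side lips, until no palette sticks out of the mouth. Two or three palettes are out. Leave the pencil cup, the tin and the hole punch where they are.

Things in the scene. Friction and masses are not known exactly. Their poses are not given: they have to be found in the camera images.
- palette_a: White plastic palette, 110 (own x) by 100 (own y) by 20 mm, 110-220 g: 5 mm base, rim 6 mm thick, and a grip rib 10 mm thick along own y across the middle, level with the rim, 15 mm above the base; the 2 wells (44 by 88 mm) lie either side of it. Origin: centre of the outer back; z points out of the wells: z up = wells up (origin height 0), z down = face down (20 mm). May be absent.
- palette_b: A second palette, the same in all as palette_a; may be absent. Like palette_a it starts face down, smooth back up: too wide to grip across.
- palette_c: A third palette, the same in all as palette_a; may be absent. It too starts face down.
- rest: Fixed sloped book rest of lacquered beech ply, 200 mm wide (own y), 76 mm high. Origin: middle of its foot line on the table; own x points level from the foot into the slope; palettes come from the open -x side. Slope: its profile runs (x 0, z 0), (18, 18), (33, 44), top edge (42, 76 mm); upright back at x 56 mm, open table behind. Friction about 0.3 (table 0.6).
- rest_top (a point): Middle of the rest's top edge. A face-down palette pushed along the rest's x, low on its rear edge, climbs with its front edge until its rear edge is at the foot; it then leans by itself at about 61 degrees, wells to the slope, upper edge 96 mm high at x 53 mm, clear past the rest's top. Pushed there from behind towards -x, it stands up and topples to the open side, wells up.
- rack: Fixed low aluminium drying rack, no floor. Origin: on the table under the middle of its open mouth; own x points into the slot. Inside 104 mm wide (own y -52 to 52), 345 mm long: three palettes fit in a row, each with its 110 mm side along the rack. Rails 30 mm high, 8 mm thick; flared lead-in walls reach 27 mm out in front of the mouth.
- rack_end (a point): On the table at the middle of the rack's end stop (rack x 345 mm). Lips 4 mm thick on the rails, underside 25 mm above the table, reach 14 mm inward over the slot from each side; the middle 76 mm is open above, so a gripper pinching a palette's rib (fingers closing along the rack) can travel along inside.
- pencil_cup: wooden pencil cup with crayons, 76 mm across, 90 mm high (crayons to 130 mm). Origin: centre of its underside. Leave alone.
- tin: round tin with a grey twist cap, 76 mm across, 78 mm high. Origin: centre of its underside. Leave alone.
- punch: green plastic hole punch with a press lever, 100 by 50 by 65 mm. Origin: centre of its underside. Leave alone.
Things that resemble listed ones, but are neither listed nor needed, are in the scene too. What is shaped like the palette_b but blue or pink is not meant. What is shaped like the palette_c but purple is not meant.

How it is judged:
By the outcome, as a careful person would: the job done as asked, in the order asked, and still so for the second after the job is handed in, with the robot touching nothing.
Of palette_a, palette_b, palette_c only 2 to 3 are there at a start; the rules pass over those that are not, and their reading is None.
At some moment in a run one of palette_a, palette_b, palette_c may be knocked a few centimetres aside while the robot is not near it.
Once in a run the grip may slacken for a moment while it holds something.
It also fails if it takes over 210 s, if anything falls off the work surface, if the arm or the gripper's body presses on something with over 40 N, if the wrist force passes 120 N, or if a joint passes its speed limit or range.

### The arm

A 6-joint arm with a two-finger parallel gripper is mounted at the origin on the work surface. World frame = base frame: x ahead of the robot, y to its left, z up, the work surface at z = 0. Lengths are in mm, angles in rad, forces in N, time in s.
With the tool pointing down it reaches from about 350 to 875 mm from the base axis. Payload 4.2 kg.
Tool frame: the origin (TCP) lies at the very end of the fingers, on their centre line; the grasp point (between the pads) lies 19 mm behind it; z points along the fingers, y is the direction in which the jaws open and shut (so a half turn about z gives the same grasp; the last joint's range is limited). The gripper opens to 85 mm and grips with 20 to 120 N. Pads are 22 mm wide; open, the fingers measure 114 mm over their backs; the gripper's body (76 mm by 85 mm) begins 54 mm behind the grasp point. The pads swing forward as they close: fully open they stand 13 mm farther back than shut.
Start: joints at [0.259, 0.385, 0.008, 0, -1.194, -0.259], TCP at [624.979, 0.025, 231.312] pointing down, gripper open.
Joint ranges: [-3.14, 3.14], [-1.21, 2.06], [-1.07, 1.41], [-3.16, 2.05], [-2.99, -0.16], [-3.1, 3.1]. Speed limits (rad/s): [2.79, 2.79, 3.14, 3.14, 3.14, 3.14].

### API

Orientations are given as a unit quaternion [x, y, z, w].
In Python, from bench import arm, optics, job gives the robot as it stands.
- The arm moves only by the tool send_rows, never from a script. Its argument "steps" is a list that holds one entry, the list of rows, each a list of 5 numbers: the shift along the tool's x, y, z in cm, then the turn about the tool's z in rad, then the opening, from 0 (shut) to 1 (fully open). A call has 1 to 10 rows; each row shifts and turns the pose as measured when the row begins, along the tool's axes as they then stand; what a row does not reach is not made up. A row lasts 1/12 s, in which the tool goes at most 41.7 mm and 7.16 degrees, less where a joint would pass 70% of its speed; a pose out of reach is approached as far as the arm can. A call with a gripper value outside its range is refused whole. The fingers move at their own pace and stop on an object; the grip force is fixed at half the most. Time passes only in rows, so rows that do not move let the fingers close. It gives the time, the measured TCP pose, the force and the opening at its end, in the units of the state.
- arm.read_state(): the state, without advancing time (a new reading comes with each control period).
- optics.get_image(name): name is "scene" or "side" or "wrist"; returns (picture, depth): 480x640x3 uint8, blue, green, red; 480x640 float32, mm along the optical axis (not along the pixel's ray), 0 where there is no reading.
- optics.get_calibration(name): a dict with "K" (3x3 intrinsics, pixels), "k1" (the pictures are not rectified: a ray, as slopes to the right and down, at radius r is drawn at 1 + k1 r^2 times it, then the intrinsics apply), "rvec" (rotation vector, rad) and "tvec" (3), from world to camera coordinates, as OpenCV has them; the wrist camera has in their place "hand_eye" (4x4, takes a point from camera to tool coordinates, whose origin is the TCP and whose axes are the flange's). Camera axes: x right, y down, z forward; pixel columns grow to the right and rows downward; lengths in mm; the calibration is good to about 2 mm. A picture is of the moment at which its call begins: read the wrist's pose just before it. get_calibration takes no time and is no camera call.
- job.job_done(): hands the job in, once; it reports no verdict.
The state is a dict: "clock": time; "joints": joint angles; "joint_vel": joint speeds; "joint_efforts": joint torques, N m; "position": TCP position; "ee_rot": TCP orientation; "contact_force": force on the tool from outside, world axes, zero at the start; "wrist_torque": the same for the moment, N m; "gripper_width": finger opening in mm.
Only numpy, scipy, OpenCV 4.12 (cv2) and the standard library are available. Lean on these libraries where they do the work, as an engineer would, in place of code of your own. Each camera call takes 0.05 s, during which the arm holds its last target. There are 200 camera calls.

## Working session

There is one attempt and no reset: what is moved stays moved. The work goes in short steps, Python scripts to look and compute and a tool call to move; the robot and the scene stay as the last step left them, time stands still between calls to the robot, and variables do not carry over. Pictures are saved under pics/ and viewed, about 12 in all and at most 16, crops included, and the job is handed in when it is done.

Besides the shell and the picture viewer there is one more tool, called after ">>>" as name([rows], argument=value, ...), one row to a line, values as JSON. send_rows: Moves the arm, as the interface text tells. Its arguments: {"type":"object","properties":{"steps":{"type":"array","items":{"type":"array","items":{"type":"array","items":{"type":"number"}}}}},"required":["steps"]}

```bash
ls; mkdir -p pics
python3 - <<'E'
from bench import arm, optics
import cv2, numpy as np
print(arm.read_state())
for n in("scene","side","wrist"):
    im,d=optics.get_image(n); cv2.imwrite(f"pics/{n}0.png",im); np.save(f"pics/{n}0.npy",d); print(n,optics.get_calibration(n))
E
```

```text
pics
{'clock': 0.0, 'joints': array([ 2.58600155e-01,  3.85539988e-01,  6.58972007e-03, -4.96559875e-04,
       -1.19400171e+00, -2.58655778e-01]), 'joint_vel': array([ 4.74749305e-04, -4.81918255e-05, -2.79796743e-04,  1.17606342e-03,
       -1.50473114e-03, -9.06364784e-05]), 'joint_efforts': array([-9.55001960e-04, -3.92286408e+01,  1.88399577e+01,  4.18616563e+00,
       -4.72148502e-03,  8.27910434e-07]), 'position': array([6.24398134e+02, 1.37078104e-02, 2.30217824e+02]), 'ee_rot': array([-0.70702191,  0.70719078,  0.00074135, -0.0008157 ]), 'contact_force': array([ 0.20071681,  0.81840441, -0.06919306]), 'wrist_torque': array([ 0.01017028, -0.04377192, -0.05510266]), 'gripper_width': 85.38394326654283}
scene {'K': array([[567.53114217,   0.        , 316.21960463],
       [  0.        , 567.53114217, 242.19837718],
       [  0.        ,   0.        ,   1.        ]]), 'k1': -0.07169299752223793, 'rvec': array([ 1.58509119,  2.27936369, -0.59816849]), 'tvec': array([ 194.25679764, -351.72019757, 1534.90657528])}
side {'K': array([[611.93461721,   0.        , 319.36420343],
       [  0.        , 611.93461721, 247.37561131],
       [  0.        ,   0.        ,   1.        ]]), 'k1': -0.029974775861464808, 'rvec': array([ 0.98442838, -2.49815704,  1.02985387]), 'tvec': array([ 301.80346944,  319.75941401, 1544.6736609 ])}
wrist {'K': array([[351.97982901,   0.        , 314.02079233],
       [  0.        , 351.97982901, 241.80929748],
       [  0.        ,   0.        ,   1.        ]]), 'k1': -0.06769281329077273, 'hand_eye': array([[ 4.96344832e-04, -9.55067783e-01, -2.96387050e-01,
         7.76746705e+01],
       [ 9.99999775e-01,  6.07932854e-04, -2.84332132e-04,
        -4.43362952e-01],
       [ 4.51739884e-04, -2.96386843e-01,  9.55067870e-01,
        -1.41728311e+02],
       [ 0.00000000e+00,  0.00000000e+00,  0.00000000e+00,
         1.00000000e+00]])}
```

View pics/scene0.png

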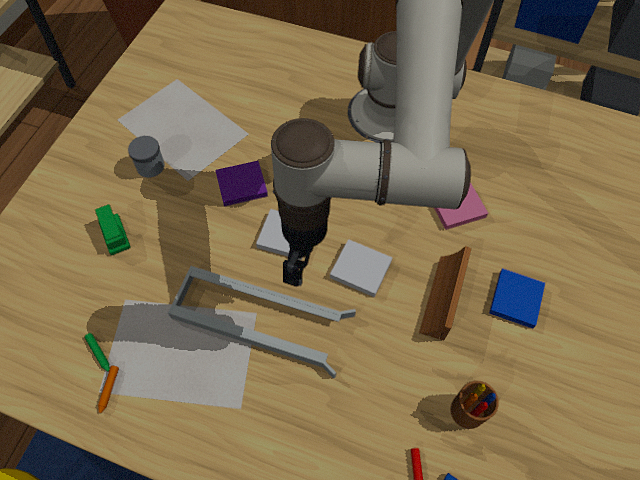

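View pics/side0.png

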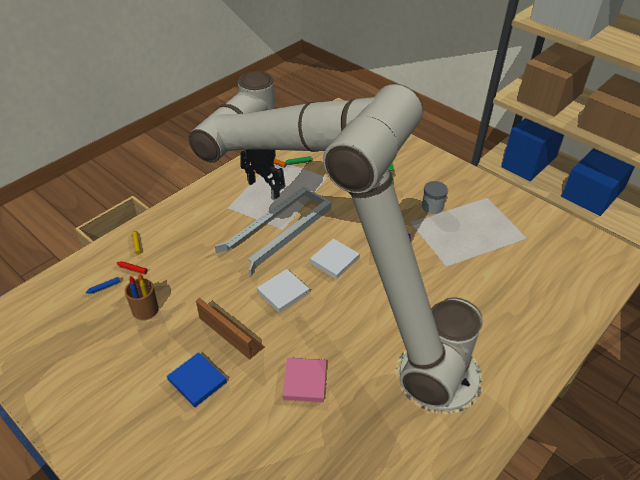

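```bash
cat > h.py <<'E'
import numpy as np, cv2
from scipy.spatial.transform import Rotation as R
from bench import arm, optics
def pose():
    s=arm.read_state(); return R.from_quat(s["ee_rot"]).as_matrix(), np.array(s["position"])
def cam(n):
    c=optics.get_calibration(n)
    if n=="wrist":
        Rt,p=pose(); H=c["hand_eye"]; Rw=Rt@H[:3,:3]; o=Rt@H[:3,3]+p
    else:
        Rc=cv2.Rodrigues(c["rvec"])[0]; Rw=Rc.T; o=-Rc.T@c["tvec"]
    return c["K"],np.array([c["k1"],0,0,0.]),Rw,o
def rays(cm,px):
    K,k,Rw,o=cm
    u=cv2.undistortPoints(np.float64(px).reshape(-1,1,2),K,k).reshape(-1,2)
    return np.c_[u,np.ones(len(u))]@Rw.T
def onplane(cm,px,z):
    d=rays(cm,px); o=cm[3]; t=(np.broadcast_to(z,len(d))-o[2])/d[:,2]; return o+t[:,None]*d
def proj(cm,P):
    K,k,Rw,o=cm; rv=cv2.Rodrigues(Rw.T)[0]
    return cv2.projectPoints(np.float64(P).reshape(-1,3),rv,-Rw.T@o,K,k)[0].reshape(-1,2)
def cloud(cm,depth,px):
    d=rays(cm,px); px=np.int32(np.round(px)); return cm[3]+d*depth[px[:,1],px[:,0]][:,None]
def grid(): return np.stack(np.meshgrid(np.arange(640),np.arange(480)),-1).reshape(-1,2)
def shot(n,tag=None):
    cm=cam(n); im,d=optics.get_image(n)
    if tag: cv2.imwrite(f"pics/{tag}.png",im); np.save(f"pics/{tag}.npy",d)
    return cm,im,d
E
python3 - <<'E'
from h import *
for n in("scene","side"):
    im=cv2.imread(f"pics/{n}0.png"); d=np.load(f"pics/{n}0.npy"); cm=cam(n)
    P=cloud(cm,d,grid()).reshape(480,640,3); hsv=cv2.cvtColor(im,cv2.COLOR_BGR2HSV)
    z=P[...,2]; inb=(P[...,0]>150)&(P[...,0]<1000)&(abs(P[...,1])<700)&(d>0)
    print(n,"table z",np.median(z[inb]))
    m=((hsv[...,1]<45)&(hsv[...,2]>110)&inb&(z>9)&(z<32)).astype(np.uint8)
    m=cv2.morphologyEx(m,cv2.MORPH_OPEN,np.ones((3,3)))
    cs,_=cv2.findContours(m,cv2.RETR_EXTERNAL,cv2.CHAIN_APPROX_NONE)
    for c in cs:
        if cv2.contourArea(c)<200: continue
        q=onplane(cm,c.reshape(-1,2),20)[:,:2].astype(np.float32)
        r=cv2.minAreaRect(q); x,y,w,h=cv2.boundingRect(c)
        print("white",(x,y,w,h),np.round(r[0]),np.round(r[1]),round(r[2],1),"V",np.median(hsv[...,2][m>0]))
    # brown rest & tall things
    m=(inb&(z>40)&(z<80)).astype(np.uint8); m=cv2.morphologyEx(m,cv2.MORPH_OPEN,np.ones((3,3)))
    cs,_=cv2.findContours(m,cv2.RETR_EXTERNAL,cv2.CHAIN_APPROX_NONE)
    for c in cs:
        if cv2.contourArea(c)<80: continue
        mm=cv2.drawContours(np.zeros_like(m),[c],-1,1,-1)>0
        q=P[mm&inb]; r=cv2.minAreaRect(q[:,:2].astype(np.float32)); 
        print("tall",cv2.boundingRect(c),np.round(r[0]),np.round(r[1]),round(r[2],1),"zmax",np.percentile(q[:,2],98))
    cv2.imwrite(f"pics/h_{n}.png",cv2.applyColorMap(np.uint8(np.clip(z*2.5,0,255)*inb),cv2.COLORMAP_JET))
E
```

```text
scene table z 1.4233726470749843
white (331, 240, 61, 53) [480.  79.] [111. 100.] 84.5 V 159.0
white (257, 210, 32, 42) [ 459. -131.] [100.  77.] 3.3 V 159.0
tall (454, 397, 28, 28) [734. 369.] [68. 25.] 62.9 zmax 79.35169704948983
tall (437, 247, 34, 87) [483. 284.] [202.  27.] 0.6 zmax 79.26545880355981
tall (95, 205, 29, 41) [ 600. -496.] [98. 41.] 46.5 zmax 67.25640211547825
tall (132, 150, 29, 18) [ 403. -499.] [35. 71.] 47.3 zmax 79.36913455449621
side table z -0.025954878035690854
white (257, 270, 51, 40) [474.  83.] [115. 106.] 84.4 V 186.0
white (313, 239, 45, 38) [ 452. -108.] [103. 118.] 3.1 V 186.0
tall (196, 299, 58, 51) [480. 293.] [208.  20.] 1.7 zmax 78.11633264686299
tall (128, 293, 28, 18) [689. 391.] [74. 38.] 72.7 zmax 78.767601171275
tall (424, 182, 24, 22) [ 384. -508.] [68. 81.] 72.1 zmax 79.57591844044445
```

Run:
```python
import cv2
im=cv2.imread("pics/scene0.png"); a=cv2.resize(im[170:400,150:480],None,fx=2.4,fy=2.4,interpolation=cv2.INTER_CUBIC); cv2.imwrite("pics/c1.png",a); print(a.shape)
```

```text
(552, 792, 3)
```

View pics/c1.png

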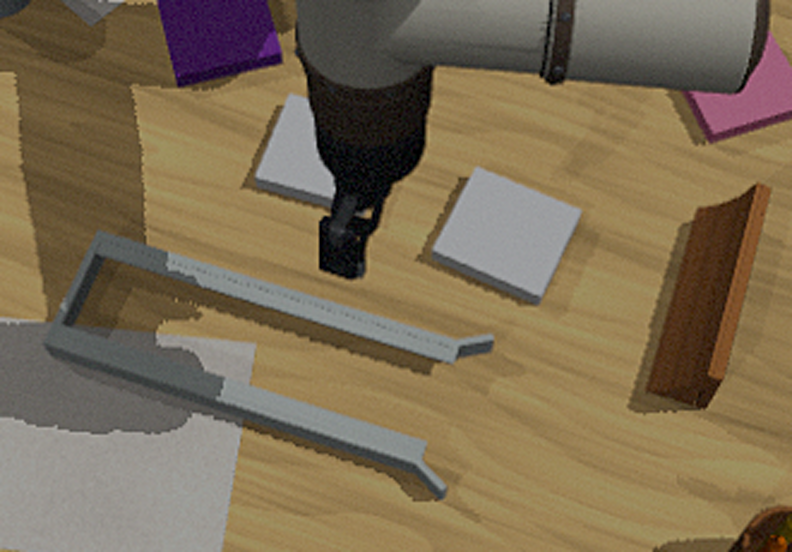

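Run:
```python
from h import *
for n in("scene","side"):
    d=np.load(f"pics/{n}0.npy"); cm=cam(n); P=cloud(cm,d,grid()); P=P[(d.ravel()>0)]
    b=np.median(P[(abs(P[:,2])<8)&(P[:,0]>350)&(P[:,0]<650)][:,2])
    P[:,2]-=b
    q=P[(abs(P[:,0]-482)<110)&(P[:,1]>220)&(P[:,1]<330)&(P[:,2]>5)&(P[:,2]<85)]
    print(n,"base",b,"x ext",np.percentile(q[:,0],[.5,99.5]),"y",np.percentile(q[:,1],[.5,99.5]))
    ox=np.interp(q[:,2],[0,18,44,76],[0,18,33,42]); s=q[(q[:,2]>8)&(q[:,2]<70)]; o=ox[(q[:,2]>8)&(q[:,2]<70)]
    f=s[:,1]-o; 
    for lo,hi in((380,430),(430,480),(480,530),(530,590)):
        k=(s[:,0]>lo)&(s[:,0]<hi); print(" foot y",(lo,hi),k.sum(),np.percentile(f[k],[10,50,90]) if k.sum() else 0)
    t=q[q[:,2]>73]; print(" top y",np.percentile(t[:,1],[2,50,98]),len(t))
    # rack
    r=P[(P[:,2]>20)&(P[:,2]<36)&(P[:,0]>480)&(P[:,0]<850)&(P[:,1]>-420)&(P[:,1]<170)]
    np.save(f"pics/r_{n}.npy",r)
# rack rails from scene image corners (crop px -> image), top at z=30
cm=cam("scene"); c=np.array([[100,235],[455,355],[490,340],[65,330],[48,343],[425,440],[412,465],[443,492],[95,255],[460,345]])/2.4+[150,170]
print(np.round(np.c_[c,onplane(cm,c,30)],0))
r=np.load("pics/r_scene.npy")
H,xe,ye=np.histogram2d(r[:,0],r[:,1],bins=[np.arange(480,850,10),np.arange(-420,180,30)])
print(ye); 
for i,row in enumerate(H.astype(int)): print(int(xe[i]),*row)
```

```text
scene base 0.473267253133713 x ext [383.57623892 583.27121753] y [242.512689   319.96819352]
 foot y (380, 430) 316 [238.64111631 240.90988447 242.87796745]
 foot y (430, 480) 348 [239.40370562 241.5910568  243.8226995 ]
 foot y (480, 530) 367 [238.90705938 241.0433956  242.90449985]
 foot y (530, 590) 568 [239.74969478 242.31493669 260.43076177]
 top y [282.58586948 289.66263853 297.08274381] 488
side base -1.1638781825975002 x ext [377.28860955 579.94904728] y [226.10140839 325.17253892]
 foot y (380, 430) 267 [244.04878846 264.0056425  280.31107314]
 foot y (430, 480) 191 [246.85727412 266.07993865 284.26366656]
 foot y (480, 530) 177 [258.0502548  268.12513609 285.82544663]
 foot y (530, 590) 175 [253.15748135 267.2330124  286.37194906]
 top y [285.42941349 293.01232722 300.65744426] 277
[[ 192.  268.  624. -274.   30.]
 [ 340.  318.  621.   75.   30.]
 [ 354.  312.  597.   99.   30.]
 [ 177.  308.  721. -260.   30.]
 [ 170.  313.  738. -269.   30.]
 [ 327.  353.  704.   76.   30.]
 [ 322.  364.  729.   73.   30.]
 [ 335.  375.  742.  106.   30.]
 [ 190.  276.  644. -269.   30.]

[... 1061 characters left out ...]
4 9 0 0 0 0 0 0 0 0 0 0 0 0 0
690 0 0 0 0 18 6 0 0 0 0 0 0 0 0 0 0 0 0 0
700 0 0 0 0 14 8 0 0 0 0 4 9 15 22 32 38 28 0 0
710 0 0 0 0 10 30 35 41 49 53 62 61 61 69 65 66 35 0 0
720 0 0 0 0 8 61 57 57 59 64 60 67 76 74 72 64 60 4 0
730 0 0 0 0 8 64 57 56 50 38 34 28 10 2 0 0 9 34 0
740 0 0 0 0 0 0 0 0 0 0 0 0 0 0 0 0 0 1 0
750 0 0 0 0 0 0 0 0 0 0 0 0 0 0 0 0 0 0 0
760 0 0 0 0 0 0 0 0 0 0 0 0 0 0 0 0 0 0 0
770 0 0 0 0 0 0 0 0 0 0 0 0 0 0 0 0 0 0 0
780 0 0 0 0 0 0 0 0 0 0 0 0 0 0 0 0 0 0 0
790 0 0 0 0 0 0 0 0 0 0 0 0 0 0 0 0 0 0 0
800 0 0 0 0 0 0 0 0 0 0 0 0 0 0 0 0 0 0 0
810 0 0 0 0 0 0 0 0 0 0 0 0 0 0 0 0 0 0 0
820 0 0 0 0 0 0 0 0 0 0 0 0 0 0 0 0 0 0 0
830 0 0 0 0 0 0 0 0 0 0 0 0 0 0 0 0 0 0 0
```

>>> send_rows([
  [[0.3, 2.9, 0, 0, 0.7], [0.3, 2.9, 0, 0, 0.7], [0.3, 2.9, 0, 0, 0.7], [0.3, 2.9, 0, 0, 0.7], [0.3, 2.9, 0, 0, 0.7], [0, 0, 0, 0, 0.7], [0, 0, 0, 0, 0.7]],
])

```text
clock: 0.73
position: [471.6, -16.1, 225.3]
ee_rot: [-0.707, 0.708, 0.003, -0.004]
contact_force: [0.4, -0.5, 0.4]
gripper_width: 59.7
```

```bash
cat >> h.py <<'E'
def whites(n,tag=None,zp=20,lo=9):
    cm,im,d=shot(n,tag); P=cloud(cm,d,grid()).reshape(480,640,3); hsv=cv2.cvtColor(im,cv2.COLOR_BGR2HSV); z=P[...,2]
    m=((hsv[...,1]<45)&(hsv[...,2]>90)&(d>0)&(z>lo)&(z<34)&(P[...,0]>200)&(P[...,0]<600)).astype(np.uint8)
    m=cv2.morphologyEx(m,cv2.MORPH_OPEN,np.ones((3,3)))
    for c in cv2.findContours(m,cv2.RETR_EXTERNAL,cv2.CHAIN_APPROX_NONE)[0]:
        if cv2.contourArea(c)<200: continue
        r=cv2.minAreaRect(onplane(cm,c.reshape(-1,2),zp)[:,:2].astype(np.float32))
        print(n,"white",cv2.boundingRect(c),"c",np.round(r[0],1),"size",np.round(r[1]),"ang",round(r[2],1))
def st():
    s=arm.read_state(); print("t",round(s["clock"],2),"p",np.round(s["position"],1),"F",np.round(s["contact_force"],1),"w",round(s["gripper_width"],1),"yaw",np.round(np.degrees(R.from_quat(s["ee_rot"]).as_matrix()[:2,0]@[[0],[1]]),0), np.round(R.from_quat(s["ee_rot"]).as_matrix()[:,0],2))
E
python3 - <<'E'
from h import *
st(); whites("wrist","w1"); whites("scene","s1"); whites("side","d1")
r=np.load("pics/r_scene.npy")
a=[]
for y0 in range(-240,60,20):
    k=r[(r[:,1]>=y0)&(r[:,1]<y0+20)]; n=k[k[:,0]<670]; f=k[k[:,0]>680]
    a.append([y0+10,*np.percentile(n[:,0],[5,95]),*np.percentile(f[:,0],[5,95])])
a=np.array(a); print(np.round(a))
mid=(a[:,2]+a[:,3])/2; p=np.polyfit(a[:,0],mid,1); print("inner mid line x =",p)
E
```

```text
t 0.73 p [471.6 -16.1 225.3] F [ 0.4 -0.5  0.4] w 59.7 yaw [-57.] [-0. -1.  0.]
wrist white (257, 245, 99, 99) c [480.3  75.6] size [111.  99.] ang 84.5
wrist white (269, 43, 112, 128) c [ 457.9 -116.3] size [100. 110.] ang 3.5
scene white (331, 240, 61, 53) c [480.8  78.7] size [111. 101.] ang 84.5
scene white (257, 210, 57, 46) c [ 458.2 -113.5] size [101. 113.] ang 3.3
side white (257, 270, 51, 40) c [473.3  83.6] size [117. 108.] ang 84.6
side white (311, 240, 48, 35) c [ 451.2 -109.3] size [105. 116.] ang 2.8
[[-230.  619.  640.  716.  737.]
 [-210.  618.  639.  716.  737.]
 [-190.  618.  638.  714.  736.]
 [-170.  490.  638.  714.  735.]
 [-150.  484.  636.  713.  734.]
 [-130.  483.  636.  712.  734.]
 [-110.  485.  635.  711.  732.]
 [ -90.  502.  635.  710.  732.]
 [ -70.  613.  633.  710.  731.]
 [ -50.  612.  634.  709.  730.]
 [ -30.  611.  632.  708.  730.]
 [ -10.  611.  632.  707.  729.]
 [  10.  610.  631.  707.  728.]
 [  30.  484.  629.  706.  727.]
 [  50.  484.  629.  706.  727.]]
inner mid line x = [-3.78033176e-02  6.69199177e+02]
```

View pics/s1.png

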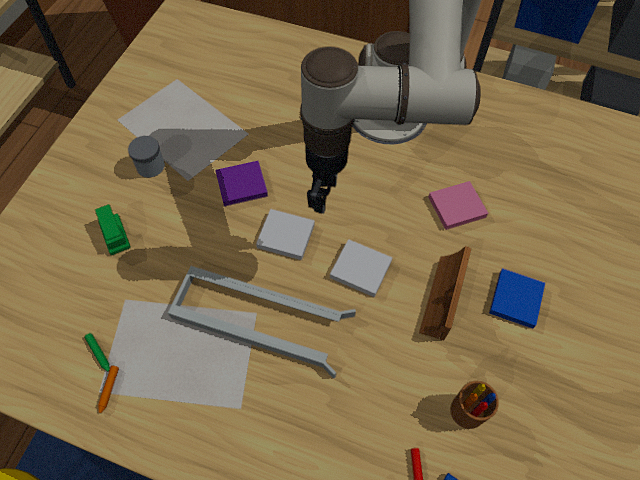

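>>> send_rows([
  [[0, -0.4, 4, 0, 0.7], [0, -0.4, 4, 0, 0.7], [0, 0, 4, 0, 0.7], [0, 0, 4, 0, 0.7], [0, 0, 3, 0, 0.7], [0, 0, 0.5, 0, 0.7], [0, 0, 0, 0, 0.7]],
])

```text
clock: 1.47
position: [494.2, -14.0, 25.3]
ee_rot: [-0.707, 0.707, -0.002, 0.002]
contact_force: [-0.4, -0.5, 0.5]
gripper_width: 59.8
```

>>> send_rows([
  [[0, 0, 0.4, 0, 0.7], [0, 0, 0.4, 0, 0.7], [0, 0, 0.4, 0, 0.7], [0, 0, 0, 0, 0.7]],
])

```text
clock: 1.8
position: [499.4, -12.9, 16.3]
ee_rot: [0.707, -0.707, 0.004, -0.005]
contact_force: [-0.2, 0.1, -0.5]
gripper_width: 59.4
```

>>> send_rows([
  [[0, 0.9, 0.3, 0, 0.7], [0, 0.9, 0.3, 0, 0.7], [0, 0, 0.3, 0, 0.7], [0, 0, 0, 0, 0.7]],
])

```text
clock: 2.13
position: [481.5, -12.4, 9.4]
ee_rot: [0.707, -0.707, 0.006, -0.009]
contact_force: [0.6, -0.4, 0.1]
gripper_width: 59.7
```

>>> send_rows([
  [[-1.5, 0, 0.2, 0, 0.7], [-1.5, 0, 0.2, 0, 0.7], [-1.5, 0, 0, 0, 0.7], [-1.5, 0, 0, 0, 0.7], [-1.5, 0, 0, 0, 0.7], [-1.5, 0, 0, 0, 0.7], [-1.5, 0, 0, 0, 0.7], [-1.5, 0, 0, 0, 0.7]],
])

```text
clock: 2.8
position: [479.7, 109.4, 6.7]
ee_rot: [-0.706, 0.708, -0.006, 0.008]
contact_force: [1.2, -0.9, -0.2]
gripper_width: 59.9
```

>>> send_rows([
  [[-1, 0, 0, 0, 0.7], [-1, 0, 0, 0, 0.7], [-1, 0, 0, 0, 0.7], [-1, 0, 0, 0, 0.7], [-1, 0, 0, 0, 0.7], [-1, 0, 0, 0, 0.7]],
])

```text
clock: 3.3
position: [477.5, 171.9, 6.4]
ee_rot: [-0.706, 0.708, -0.006, 0.005]
contact_force: [0.2, -0.7, -1.8]
gripper_width: 59.8
```

Run:
```python
from h import *
st(); _,a,_=shot("scene","s2"); _,b,_=shot("side")
cv2.imwrite("pics/c2.png",np.hstack([cv2.resize(a[180:400,300:520],(400,400)),cv2.resize(b[210:410,160:360],(400,400))]))
```

```text
t 3.3 p [477.5 171.9   6.4] F [ 0.2 -0.7 -1.8] w 59.8 yaw [-57.] [-0. -1.  0.]
```

View pics/c2.png

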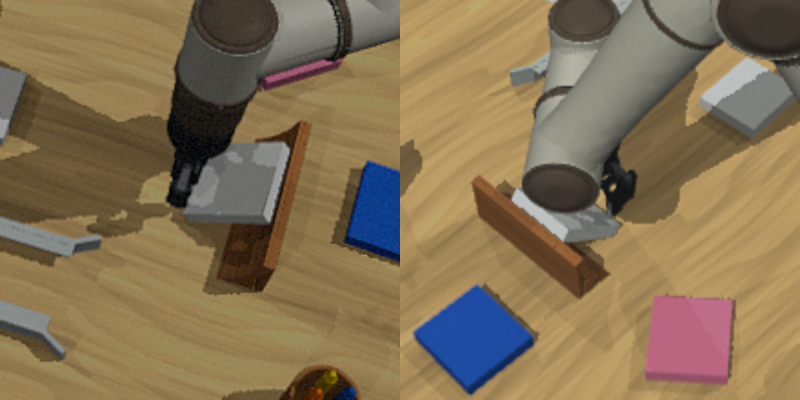

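>>> send_rows([
  [[-0.9, 0, 0, 0, 0.7], [-0.9, 0, 0, 0, 0.7], [-0.8, 0, 0, 0, 0.7], [-0.6, 0, 0, 0, 0.7], [0, 0, 0, 0, 0.7]],
])

```text
clock: 3.82
position: [479.1, 208.8, 7.0]
ee_rot: [-0.706, 0.708, -0.006, 0.007]
contact_force: [0.6, -1.0, 0.2]
gripper_width: 60.1
```

>>> send_rows([
  [[-0.4, 0, 0, 0, 0.7], [-0.3, 0, 0, 0, 0.7], [0, 0, 0, 0, 0.7]],
])

```text
clock: 4.07
position: [478.9, 216.6, 7.0]
ee_rot: [-0.706, 0.708, -0.006, 0.007]
contact_force: [-0.4, -1.7, 0.4]
gripper_width: 59.6
```

Run:
```python
from h import *
st(); _,a,_=shot("scene","s3"); _,b,_=shot("side","d3")
cv2.imwrite("pics/c3.png",np.hstack([cv2.resize(a[180:400,300:520],(400,400)),cv2.resize(b[210:410,160:360],(400,400))]))
for n in("scene","side"):
    d=np.load(f"pics/{'s3' if n=='scene' else 'd3'}.npy"); im=a if n=="scene" else b
    P=cloud(cam(n),d,grid()); h=cv2.cvtColor(im,cv2.COLOR_BGR2HSV).reshape(-1,3)
    k=(h[:,1]<50)&(h[:,2]>90)&(d.ravel()>0)&(abs(P[:,0]-480)<60)&(P[:,1]>225)&(P[:,1]<310)&(P[:,2]>15)&(P[:,2]<105)
    q=P[k]; print(n,len(q),"zmax",np.percentile(q[:,2],[2,98]),"y",np.percentile(q[:,1],[2,98]),"x",np.percentile(q[:,0],[1,99]),"slope deg",np.degrees(np.arctan(np.polyfit(q[:,1],q[:,2],1)[0])))
```

```text
t 4.07 p [478.9 216.6   7. ] F [-0.4 -1.7  0.4] w 59.6 yaw [-57.] [-0. -1. -0.]
scene 416 zmax [ 31.17904075 104.80351692] y [235.12454014 294.22325246] x [425.02243615 523.62526963] slope deg 50.00242745618521
side 97 zmax [17.80520667 98.72006213] y [231.33848538 292.95014997] x [420.38720496 521.58270705] slope deg 51.175243312811865
```

View pics/c3.png

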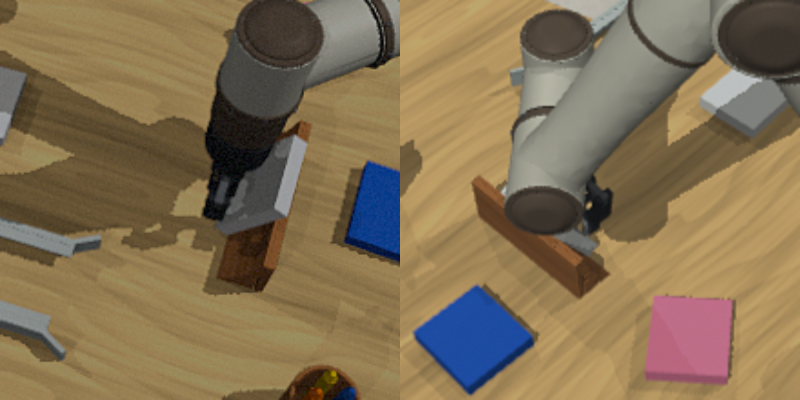

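>>> send_rows([
  [[2, 0, 0, 0, 0.7], [1, 0, -2, 0, 0.4], [0, 0, -4, 0, 0], [0, 0, -4, 0, 0], [0, 0, -4, 0, 0], [-1, 0, -3, 0, 0], [-4, 0, 0, 0, 0], [-4, 0, 0, 0, 0], [-4, 0, 0, 0, 0], [-3, 0, 0, 0, 0]],
])

```text
clock: 5.0
position: [477.5, 344.2, 188.5]
ee_rot: [-0.701, 0.713, -0.004, 0.011]
contact_force: [1.1, 0.5, 0.6]
gripper_width: 0.0
```

>>> send_rows([
  [[0, 0, 4, 0, 0], [0, 0, 3.5, 0, 0], [0, 0, 2, 0, 0], [0, 0, 0.5, 0, 0], [0, 0, 0, 0, 0]],
])

```text
clock: 5.42
position: [482.5, 356.2, 88.3]
ee_rot: [-0.703, 0.711, -0.004, 0.018]
contact_force: [-0.4, -0.8, 0.5]
gripper_width: -0.2
```

>>> send_rows([
  [[2, 0.4, 0.2, 0, 0], [2, 0.3, 0.2, 0, 0], [1.5, 0, 0, 0, 0], [1, 0, 0, 0, 0], [1, 0, 0, 0, 0], [1, 0, 0, 0, 0], [1, 0, 0, 0, 0]],
])

```text
clock: 6.0
position: [479.1, 260.7, 88.8]
ee_rot: [-0.704, 0.71, -0.004, 0.026]
contact_force: [-0.6, 0.0, 0.0]
gripper_width: -0.1
```

>>> send_rows([
  [[1, 0, 0, 0, 0], [1, 0, 0, 0, 0], [1, 0, 0, 0, 0], [1, 0, 0, 0, 0], [1, 0, 0, 0, 0], [0, 0, 0, 0, 0], [0, 0, 0, 0, 0], [0, 0, 0, 0, 0]],
])

```text
clock: 6.67
position: [479.2, 203.3, 87.8]
ee_rot: [-0.703, 0.711, -0.004, 0.027]
contact_force: [0.0, -0.0, 0.0]
gripper_width: 0.1
```

Run:
```python
from h import *
st(); _,a,_=shot("scene","s4"); _,b,_=shot("side","d4")
cv2.imwrite("pics/c4.png",np.hstack([cv2.resize(a[180:400,300:520],(400,400)),cv2.resize(b[210:410,160:360],(400,400))]))
whites("scene"); whites("wrist")
```

```text
t 6.67 p [479.2 203.3  87.8] F [ 0. -0.  0.] w 0.1 yaw [-57.] [-0.01 -1.   -0.03]
scene white (370, 257, 36, 42) c [484.5 141.6] size [103.  78.] ang 15.9
scene white (257, 210, 57, 46) c [ 458.2 -114.4] size [101. 111.] ang 3.4
wrist white (239, 94, 180, 183) c [474.1 162. ] size [109. 100.] ang 89.9
wrist white (94, 52, 21, 34) c [602.3  89.9] size [ 6. 19.] ang 30.0
```

View pics/c4.png

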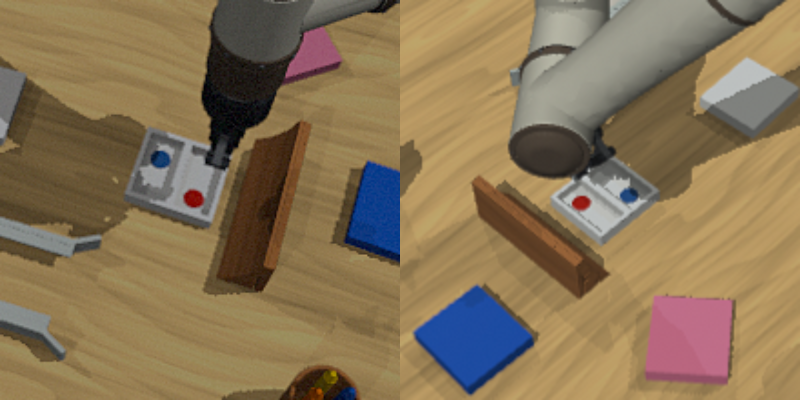

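>>> send_rows([
  [[0, 0, -3, 0, 0.45], [2, 0.2, -3, 0.12, 0.45], [2, 0.2, -2, 0.12, 0.45], [0, 0, 0, 0.12, 0.45], [0, 0, 0, 0.12, 0.45], [0, 0, 0, 0.12, 0.45], [0, 0, 0, 0.12, 0.45], [0, 0, 0, 0.12, 0.45], [0, 0, 0, 0.12, 0.45], [0, 0, 0, 0.12, 0.45]],
])

```text
clock: 7.7
position: [469.1, 164.0, 170.8]
ee_rot: [-0.219, 0.975, 0.011, 0.026]
contact_force: [0.3, 1.0, 0.2]
gripper_width: 38.4
```

>>> send_rows([
  [[0, 0, 0, 0.12, 0.45], [0, 0, 0, 0.12, 0.45], [0, 0, 0, 0.12, 0.45], [0, 0, 0, 0.12, 0.45], [0, 0, 0, 0, 0.45]],
])

```text
clock: 8.12
position: [469.0, 166.0, 170.8]
ee_rot: [0.03, 0.999, 0.017, 0.022]
contact_force: [-1.0, 0.2, -0.3]
gripper_width: 38.6
```

```bash
cat >> h.py <<'E'
def rel(x,y,ang=None):
    Rt,p=pose(); v=Rt.T@(np.array([x,y,p[2]])-p)
    print("tool move cm to",(x,y),np.round(v/10,2),"tool y dir deg",round(np.degrees(np.arctan2(Rt[1,1],Rt[0,1])),1),"tilt",np.round(Rt[:2,2],3))
E
python3 - <<'E'
from h import *
st(); whites("wrist","w5"); rel(474,162)
E
```

```text
t 8.12 p [469.  166.  170.8] F [-1.   0.2 -0.3] w 38.6 yaw [3.] [-1.    0.06 -0.04]
wrist white (0, 161, 67, 119) c [456.6 -90.3] size [ 69. 106.] ang 87.1
wrist white (235, 159, 135, 121) c [473.2 162.1] size [101. 109.] ang 0.1
tool move cm to (474, 162) [-0.52 -0.37  0.01] tool y dir deg 86.9 tilt [0.046 0.033]
```

>>> send_rows([
  [[0.1, -0.4, 4, 0, 0.45], [0, -0.4, 4, 0, 0.45], [0, 0, 3.5, 0, 0.45], [0, 0, 1, 0, 0.45], [0, 0, 0, 0, 0.45]],
])

```text
clock: 8.58
position: [477.9, 165.9, 45.3]
ee_rot: [0.017, 0.999, 0.02, 0.028]
contact_force: [0.9, 0.5, -0.3]
gripper_width: 39.0
```

```bash
sed -i 's/def rel(x,y,ang=None):/def rel(x,y,z=None):/; s/\[x,y,p\[2\]\]/[x,y,p[2] if z is None else z]/' h.py
python3 - <<'E'
from h import *
st(); rel(474,162,8); print(arm.read_state()["joints"])
E
```

```text
t 8.58 p [477.9 165.9  45.3] F [ 0.9  0.5 -0.3] w 39.0 yaw [2.] [-1.    0.04 -0.06]
tool move cm to (474, 162) [ 0.58 -0.56  3.69] tool y dir deg 88.1 tilt [0.057 0.04 ]
[ 0.65751533  0.38465554 -0.56282353  0.0061481  -0.55383141 -2.26822116]
```

>>> send_rows([
  [[0.3, -0.3, 1, 0, 0.45], [0.2, -0.3, 1, 0, 0.45], [0, 0, 1, 0, 0.45], [0, 0, 0.5, 0, 0.45], [0, 0, 0, 0, 0.45]],
])

```text
clock: 9.0
position: [476.9, 163.5, 11.0]
ee_rot: [0.01, 0.999, 0.021, 0.03]
contact_force: [0.2, -0.1, 0.1]
gripper_width: 38.7
```

Run:
```python
from h import *
st(); rel(474,162,8); print(arm.read_state()["joints"])
```

```text
t 9.0 p [476.9 163.5  11. ] F [ 0.2 -0.1  0.1] w 38.7 yaw [1.] [-1.    0.02 -0.06]
tool move cm to (474, 162) [ 0.3  -0.17  0.27] tool y dir deg 88.9 tilt [0.06  0.042]
[ 0.65521424  0.44204979 -0.59919482  0.00855877 -0.4561923  -2.25432172]
```

>>> send_rows([
  [[0.1, -0.1, 0.2, 0, 0.2], [0, 0, 0, 0, 0.05], [0, 0, 0, 0, 0.05], [0, 0, 0, 0, 0.05], [0, 0, 0, 0, 0.05]],
])

```text
clock: 9.42
position: [477.6, 164.0, 11.9]
ee_rot: [0.008, 0.999, 0.023, 0.032]
contact_force: [0.5, -0.3, -1.7]
gripper_width: 7.9
```

Run:
```python
from h import *
st(); rel(474,162,8);
```

```text
t 9.42 p [477.6 164.   11.9] F [ 0.5 -0.3 -1.7] w 7.9 yaw [1.] [-1.    0.02 -0.06]
tool move cm to (474, 162) [ 0.38 -0.22  0.36] tool y dir deg 89.1 tilt [0.065 0.045]
```

>>> send_rows([
  [[0, 0, -0.8, 0, 0], [-2, 0.5, 0, 0, 0], [-3, 0.5, 0, 0, 0], [-3, 0.5, 0, -0.02, 0], [-3, 0.5, 0, -0.02, 0], [-3, 0.5, 0, 0, 0], [-3, 0, 0, 0, 0], [-1, 0, 0, 0, 0], [0, 0, 0, 0, 0]],
])

```text
clock: 10.17
position: [661.4, 187.8, 37.4]
ee_rot: [-0.013, 0.999, 0.021, 0.032]
contact_force: [0.3, -0.2, -1.4]
gripper_width: 7.8
```

Run:
```python
from h import *
st(); rel(662,185,12); cm,im,d=shot("wrist","w6")
_,a,_=shot("scene","s6"); _,b,_=shot("side","d6")
cv2.imwrite("pics/c6.png",np.hstack([cv2.resize(a[180:400,250:470],(400,400)),cv2.resize(im,(400,300))[0:300].repeat(1,0) if 0 else cv2.copyMakeBorder(cv2.resize(im,(400,300)),0,100,0,0,0)]))
```

```text
t 10.17 p [661.4 187.8  37.4] F [ 0.3 -0.2 -1.4] w 7.8 yaw [-1.] [-1.   -0.03 -0.06]
tool move cm to (662, 185) [ 0.11 -0.38  2.53] tool y dir deg 91.6 tilt [0.063 0.044]
```

View pics/c6.png

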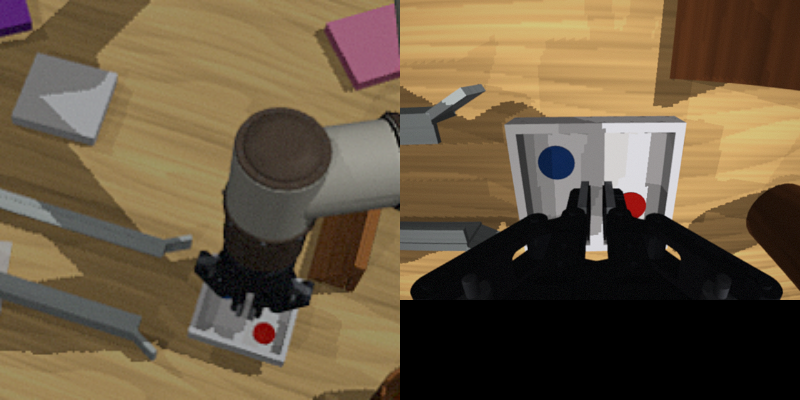

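>>> send_rows([
  [[0, -0.2, 1, 0, 0], [0, 0, 1, 0, 0], [0, 0, 0.3, 0, 0], [0, 0, 0, 0, 0]],
])

```text
clock: 10.65
position: [654.4, 185.8, 11.6]
ee_rot: [-0.014, 0.999, 0.02, 0.028]
contact_force: [-0.9, 0.3, -0.9]
gripper_width: 8.0
```

```bash
cat >> h.py <<'E'
def held(tag=None):
    "palette around the gripper, wells up, rim plane z=20 -> corners; from wrist and scene"
    p=pose()[1]
    for n in("wrist","scene"):
        cm,im,d=shot(n,tag and tag+n); P=cloud(cm,d,grid()).reshape(480,640,3); hsv=cv2.cvtColor(im,cv2.COLOR_BGR2HSV); z=P[...,2]
        m=((hsv[...,1]<40)&(hsv[...,2]>80)&(d>0)&(z>10)&(z<50)&(abs(P[...,0]-p[0])<75)&(abs(P[...,1]-p[1])<80)).astype(np.uint8)
        m=cv2.morphologyEx(m,cv2.MORPH_OPEN,np.ones((3,3))); q=P[m>0]
        zr=np.percentile(q[:,2],90); pts=np.argwhere(m>0)[:,::-1]
        r=cv2.minAreaRect(onplane(cm,pts,zr if n=="wrist" else zr)[:,:2].astype(np.float32))
        print(n,"zrim",round(zr,1),"c",np.round(r[0],1),"size",np.round(r[1]),"ang",round(r[2],1))
E
python3 - <<'E'
from h import *
st(); rel(662,185,12); held("w7")
E
```

```text
t 10.65 p [654.4 185.8  11.6] F [-0.9  0.3 -0.9] w 8.0 yaw [-2.] [-1.   -0.03 -0.06]
tool move cm to (662, 185) [-0.76 -0.1  -0.  ] tool y dir deg 91.7 tilt [0.055 0.041]
wrist zrim 20.8 c [649.4 183.7] size [101. 109.] ang 2.0
scene zrim 23.9 c [670.9 185. ] size [ 66. 109.] ang 2.5
```

>>> send_rows([
  [[-0.7, 0, 0, 0, 0], [-0.6, 0, 0.05, 0, 0], [0, -1, -0.04, 0, 0], [0, -1.2, -0.05, 0, 0], [0, -1.2, -0.05, 0, 0], [0, -1.2, -0.05, 0, 0], [0, 0, 0, 0, 0]],
])

```text
clock: 11.33
position: [671.7, 136.1, 13.9]
ee_rot: [-0.015, 0.999, 0.021, 0.03]
contact_force: [-0.6, -0.5, -1.8]
gripper_width: 7.7
```

Run:
```python
from h import *
st(); held(); rel(669.2-.0378*60+5,60,11.5)
```

```text
t 11.33 p [671.7 136.1  13.9] F [-0.6 -0.5 -1.8] w 7.7 yaw [-2.] [-1.   -0.03 -0.06]
wrist zrim 28.8 c [653.  123.5] size [119. 128.] ang 5.9
scene zrim 31.6 c [674.6 123.6] size [134. 135.] ang 0.1
tool move cm to (671.932, 60) [ 0.25 -7.78 -0.08] tool y dir deg 91.8 tilt [0.059 0.043]
```

>>> send_rows([
  [[0.25, -0.5, 0.15, 0, 0], [0, -1, 0, 0, 0], [0, -1, -0.04, 0, 0], [0, -1, -0.04, 0, 0], [0, 0, 0, 0, 0]],
])

```text
clock: 11.85
position: [669.1, 131.6, 13.8]
ee_rot: [-0.026, 0.998, 0.037, 0.037]
contact_force: [0.5, 0.1, -0.5]
gripper_width: 8.3
```

Run:
```python
from h import *
st(); _,a,_=shot("wrist","w8"); _,b,_=shot("scene","s8")
cv2.imwrite("pics/c8.png",np.hstack([cv2.resize(a[50:350,100:500],(520,390)),cv2.resize(b[280:400,250:336],(280,390))]))
p=pose()[1]; print("pal est",p[:2]-[5,2.1],"line x",669.2-.0378*(p[1]-2.1))
```

```text
t 11.85 p [669.1 131.6  13.8] F [ 0.5  0.1 -0.5] w 8.3 yaw [-3.] [-1.   -0.05 -0.08]
pal est [663.23369374 126.72903065] line x 664.4096426414901
```

View pics/c8.png

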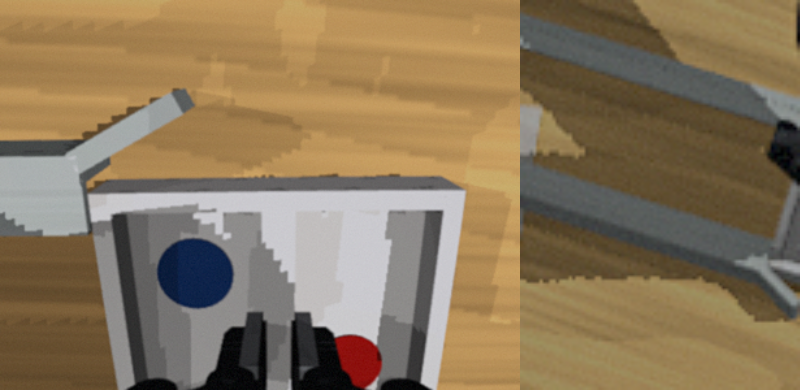

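Run:
```python
from h import *
cm=cam("wrist"); d=np.load("pics/w8.npy")
f=lambda x,y:[100+x/1.3,50+y/1.3]
px=np.array([f(92,192),f(464,190),f(92,182),f(460,180),f(40,235),f(88,233),f(82,158),f(5,143),f(190,95)])
for z in(20,30): print(z,np.round(onplane(cm,px,z)[:,:2],1).tolist())
print("depth pts",np.round(cloud(cm,d,np.array([f(150,200),f(300,200),f(420,200),f(452,300),f(105,300),f(40,200),f(70,220)])),1).tolist())
print(cm[3], arm.read_state()["wrist_torque"])
```

```text
20 [[617.5, 70.5], [612.9, 179.6], [614.6, 70.8], [609.9, 177.7], [630.9, 54.1], [629.9, 68.3], [607.9, 68.6], [604.3, 47.7], [590.0, 98.6]]
30 [[614.8, 73.8], [610.6, 174.4], [612.2, 74.1], [607.9, 172.7], [627.2, 58.6], [626.3, 71.7], [606.0, 72.0], [602.7, 52.8], [589.5, 99.7]]
depth pts [[619.4, 86.8, 19.9], [617.3, 129.8, 22.1], [616.0, 165.4, 22.2], [661.6, 195.3, -2.6], [652.6, 70.9, 18.7], [617.6, 59.6, 29.2], [623.6, 66.2, 27.3]]
[583.47823861 113.12973166 148.96464787] [-0.21977971  0.16710953  0.09395778]
```

>>> send_rows([
  [[0, 0.5, 0, 0, 0], [0.25, 0.3, 0.1, 0, 0], [0, 0, 0.1, 0, 0], [0, 0, 0, 0, 0.18], [0, 0, 0, 0, 0.18], [0, 0, 0, 0, 0.18]],
])

```text
clock: 12.45
position: [664.7, 135.5, 11.6]
ee_rot: [-0.025, 0.999, 0.034, 0.034]
contact_force: [-0.2, 0.6, -0.5]
gripper_width: 15.5
```

Run:
```python
from h import *
st(); rel(660,140,9); _,a,_=shot("wrist","w9"); cm=cam("wrist"); d=np.load("pics/w9.npy")
P=cloud(cm,d,grid()).reshape(480,640,3); hsv=cv2.cvtColor(a,cv2.COLOR_BGR2HSV)
m=((hsv[...,1]<40)&(hsv[...,2]>80)&(P[...,2]>15)&(P[...,2]<25)&(P[...,0]<720)&(P[...,0]>600)&(P[...,1]>74)&(P[...,1]<210))
q=P[m]; A=np.c_[q[:,:2]-[660,135],np.ones(len(q))]; print("plane",np.linalg.lstsq(A,q[:,2],rcond=None)[0],len(q))
r=cv2.minAreaRect(onplane(cm,np.argwhere(m)[:,::-1],20)[:,:2].astype(np.float32)); print(r)
for lo in range(85,180,20):
    k=q[(q[:,1]>lo)&(q[:,1]<lo+20)]; print(lo,np.percentile(k[:,0],[1,99]).round(1))
```

```text
t 12.45 p [664.7 135.5  11.6] F [-0.2  0.6 -0.5] w 15.5 yaw [-3.] [-1.   -0.05 -0.07]
tool move cm to (660, 140) [0.47 0.45 0.26] tool y dir deg 93.0 tilt [0.067 0.07 ]
plane [ 1.81152588e-03 -2.34344531e-03  1.89757333e+01] 14019
((660.4877319335938, 134.530517578125), (100.63621520996094, 109.33769226074219), 3.1489877700805664)
85 [613.1 675.4]
105 [612.1 711.7]
125 [611.4 710.9]
145 [610.2 710.2]
165 [609.1 671.3]
```

>>> send_rows([
  [[0, 0, 0.1, 0, 0], [0, 0, 0, 0, 0], [0, 0, 0, 0, 0], [-0.3, 0, 0, 0.017, 0], [0, 0, 0, 0, 0], [0, 0, 0, 0, 0.18], [0, 0, 0, 0, 0.18], [0, 0, 0, 0, 0.18]],
])

```text
clock: 13.17
position: [668.8, 134.5, 11.5]
ee_rot: [-0.015, 0.999, 0.035, 0.034]
contact_force: [-1.0, 0.3, -0.8]
gripper_width: 15.3
```

```bash
cat >> h.py <<'E'
def pal(tag=None):
    _,a,d=shot("wrist",tag); cm=cam("wrist"); p=pose()[1]
    P=cloud(cm,d,grid()).reshape(480,640,3); hsv=cv2.cvtColor(a,cv2.COLOR_BGR2HSV)
    m=((hsv[...,1]<40)&(hsv[...,2]>80)&(P[...,2]>13)&(P[...,2]<25)&(abs(P[...,0]-p[0])<70)&(P[...,1]>74)&(P[...,1]<p[1]+75))
    q=P[m]; A=np.c_[q[:,:2]-p[:2],np.ones(len(q))]; print("plane",np.round(np.linalg.lstsq(A,q[:,2],rcond=None)[0],3))
    r=cv2.minAreaRect(onplane(cm,np.argwhere(m)[:,::-1],20)[:,:2].astype(np.float32)); print("pal",np.round(r[0],1),np.round(r[1],1),round(r[2],2),"line x at that y",round(669-.0378*r[0][1],1))
E
python3 - <<'E'
from h import *
st(); rel(660,140,9); pal("w10")
E
```

```text
t 13.17 p [668.8 134.5  11.5] F [-1.   0.3 -0.8] w 15.3 yaw [-2.] [-1.   -0.03 -0.07]
tool move cm to (660, 140) [0.88 0.56 0.23] tool y dir deg 91.8 tilt [0.068 0.07 ]
plane [ 4.000e-03 -4.000e-03  1.883e+01]
pal [664.3 132.9] [134.  110.3] 2.83 line x at that y 664.0
```

>>> send_rows([
  [[0, -1, -0.07, 0, 0.18], [0, -1, -0.07, 0, 0.18], [0, -1, -0.07, 0, 0.18], [0, -1, -0.07, 0, 0.18], [0, -1, -0.07, 0, 0.18]],
])

```text
clock: 13.63
position: [670.2, 81.8, 11.5]
ee_rot: [-0.016, 0.999, 0.035, 0.035]
contact_force: [0.1, 0.4, -0.4]
gripper_width: 15.5
```

Run:
```python
from h import *
st(); rel(667,70,11); pal("w11")
```

```text
t 13.63 p [670.2  81.8  11.5] F [ 0.1  0.4 -0.4] w 15.5 yaw [-2.] [-1.   -0.03 -0.07]
tool move cm to (667, 70) [ 0.36 -1.17 -0.05] tool y dir deg 92.0 tilt [0.068 0.071]
plane [-2.000e-03 -8.000e-03  1.875e+01]
pal [669.7 104.7] [111.7  60.2] 0.99 line x at that y 665.0
```

>>> send_rows([
  [[0, -1.5, -0.1, 0, 0.18], [0, -2, -0.14, 0, 0.18], [0, -2, -0.14, 0, 0.18], [0, -2, -0.14, 0, 0.18], [0, -2, -0.14, 0, 0.18], [0, -2, -0.14, 0, 0.18], [0, -2, -0.14, 0, 0.18]],
])

```text
clock: 14.27
position: [673.2, -62.5, 11.7]
ee_rot: [-0.015, 0.999, 0.035, 0.034]
contact_force: [-0.1, 0.6, -0.1]
gripper_width: 15.9
```

>>> send_rows([
  [[0, -2, -0.14, 0, 0.18], [0, -2, -0.14, 0, 0.18], [0, -2, -0.14, 0, 0.18], [0, -2, -0.14, 0, 0.18], [0, -1.5, -0.1, 0, 0.18], [0, 0, 0, 0, 0.18]],
])

```text
clock: 14.77
position: [674.4, -169.9, 11.8]
ee_rot: [-0.011, 0.999, 0.035, 0.035]
contact_force: [0.2, 0.2, -0.4]
gripper_width: 15.2
```

>>> send_rows([
  [[0, 0.1, 0, 0, 0.22], [0, 0, -1, 0, 0.22], [0, 0, -3, 0, 0.22], [0, 0, -4, 0, 0.3], [0, 0, -4, 0, 0.7], [0, 0, -3, 0, 0.7], [0, 0, 0, 0, 0.7]],
])

```text
clock: 15.35
position: [660.7, -177.7, 166.6]
ee_rot: [-0.012, 0.999, 0.035, 0.03]
contact_force: [0.8, 0.0, 2.2]
gripper_width: 59.5
```

Run:
```python
from h import *
st(); whites("scene","s12"); whites("side"); rel(458,-205)
im=cv2.imread("pics/s12.png"); cv2.imwrite("pics/c12.png",cv2.resize(im[150:400,130:480],(700,500)))
```

```text
t 15.35 p [ 660.7 -177.7  166.6] F [0.8 0.  2.2] w 59.5 yaw [-1.] [-1.   -0.02 -0.06]
scene white (257, 223, 57, 33) c [ 462.3 -113.6] size [ 93. 112.] ang 3.4
side white (311, 240, 48, 36) c [ 451. -109.] size [106. 117.] ang 3.0
tool move cm to (458, -205) [20.07 -2.34 -1.23] tool y dir deg 91.4 tilt [0.051 0.073]
```

View pics/c12.png

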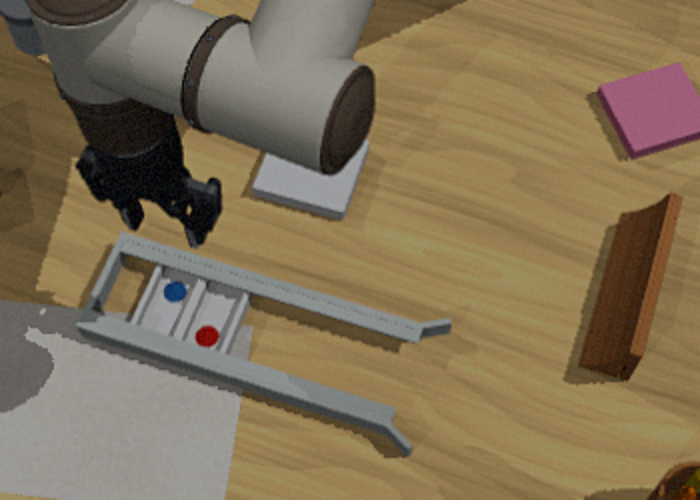

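>>> send_rows([
  [[4, -0.5, 0, 0, 0.7], [4, -0.5, 0, 0, 0.7], [4, -0.5, 0, 0, 0.7], [4, -0.5, 0, 0, 0.7], [3.5, -0.3, 0, 0, 0.7], [0, 0, 0, -0.12, 0.7], [0, 0, 0, -0.12, 0.7], [0, 0, 0, -0.12, 0.7], [0, 0, 0, -0.12, 0.7], [0, 0, 0, -0.12, 0.7]],
])

```text
clock: 16.28
position: [441.7, -194.9, 131.5]
ee_rot: [-0.32, 0.947, 0.037, 0.02]
contact_force: [-0.2, 0.7, 0.4]
gripper_width: 60.0
```

>>> send_rows([
  [[0, 0, 0, -0.12, 0.7], [0, 0, 0, -0.12, 0.7], [0, 0, 0, -0.12, 0.7], [0, 0, 0, -0.12, 0.7], [0, 0, 0, -0.12, 0.7], [0, 0, 0, -0.12, 0.7], [0, 0, 0, -0.12, 0.7], [0, 0, 0, 0, 0.7]],
])

```text
clock: 16.95
position: [431.3, -188.3, 120.3]
ee_rot: [-0.692, 0.721, 0.038, 0.026]
contact_force: [-0.6, -0.1, -0.7]
gripper_width: 59.7
```

Run:
```python
from h import *
st(); whites("wrist","w13"); whites("scene"); rel(458,-203,7); rel(458,-203,80)
print(onplane(cam("scene"),[[217,172],[260,163],[268,192],[225,204]],20).round())
```

```text
t 16.95 p [ 431.3 -188.3  120.3] F [-0.6 -0.1 -0.7] w 59.7 yaw [-57.] [-0.04 -1.   -0.09]
wrist white (208, 245, 141, 131) c [ 457.6 -119.4] size [100. 114.] ang 3.4
scene white (257, 210, 57, 46) c [ 458.2 -113.6] size [101. 112.] ang 3.3
tool move cm to (458, -203) [ 2.35 -2.92 11.13] tool y dir deg 177.4 tilt [-0.014  0.091]
tool move cm to (458, -203) [ 1.69 -2.79  3.86] tool y dir deg 177.4 tilt [-0.014  0.091]
[[ 357. -339.   20.]
 [ 294. -249.   20.]
 [ 368. -196.   20.]
 [ 437. -280.   20.]]
```

>>> send_rows([
  [[0.8, -1.4, 2, -0.045, 0.7], [0.8, -1.4, 3, 0, 0.7], [0.5, 0, 3, 0, 0.7], [0, 0, 1.5, 0, 0.7], [0, 0, 0, 0, 0.7]],
])

```text
clock: 17.47
position: [460.3, -201.3, 20.8]
ee_rot: [-0.703, 0.71, 0.035, 0.028]
contact_force: [0.3, 1.2, 0.4]
gripper_width: 59.9
```

Run:
```python
from h import *
st(); rel(458,-203,7)
```

```text
t 17.47 p [ 460.3 -201.3   20.8] F [0.3 1.2 0.4] w 59.9 yaw [-57.] [-0.01 -1.   -0.09]
tool move cm to (458, -203) [0.29 0.22 1.36] tool y dir deg 179.4 tilt [-0.01   0.089]
```

>>> send_rows([
  [[0.1, 0.1, 0.7, 0, 0.7], [0, 0, 0.6, 0, 0.7], [0, 0, 0, 0, 0.7], [-1.5, 0, 0.13, 0, 0.7], [-1.5, 0, 0.13, 0, 0.7], [-1.5, 0, 0.13, 0, 0.7], [-1.5, 0, 0.13, 0, 0.7]],
])

```text
clock: 18.05
position: [461.9, -141.7, 10.1]
ee_rot: [-0.699, 0.713, 0.032, 0.029]
contact_force: [-0.6, -1.7, -0.8]
gripper_width: 60.0
```

>>> send_rows([
  [[-2, 0, 0.18, 0, 0.7], [-2, 0, 0.18, 0, 0.7], [-2, 0, 0.18, 0, 0.7], [-2, 0, 0.18, 0, 0.7]],
])

```text
clock: 18.38
position: [466.3, -59.1, 14.6]
ee_rot: [-0.698, 0.714, 0.029, 0.033]
contact_force: [0.8, -0.8, -0.1]
gripper_width: 59.7
```

>>> send_rows([
  [[0, 0, 0.5, 0, 0.7], [0, 0, 0.4, -0.02, 0.7], [-1.5, 0.1, 0.2, 0, 0.7], [-2, 0.1, 0.22, 0, 0.7], [-2, 0.1, 0.22, 0, 0.7]],
])

```text
clock: 18.8
position: [467.9, -0.1, 18.8]
ee_rot: [0.708, -0.705, -0.024, -0.039]
contact_force: [0.8, 0.8, 0.0]
gripper_width: 59.8
```

Run:
```python
from h import *
st(); whites("wrist"); whites("scene"); rel(470,150,8)
```

```text
t 18.8 p [ 4.679e+02 -1.000e-01  1.880e+01] F [0.8 0.8 0. ] w 59.8 yaw [-57.] [ 0.01 -1.   -0.09]
wrist white (197, 196, 248, 219) c [468.7   3.8] size [112.  99.] ang 86.9
scene white (305, 235, 58, 44) c [469.2   8.7] size [110. 101.] ang 87.0
tool move cm to (470, 150) [-14.72  -0.29   2.39] tool y dir deg -179.6 tilt [0.021 0.089]
```

>>> send_rows([
  [[0, 0, -2, 0, 0.7], [3, 0, -1, 0, 0.7], [3, 0, -0.3, 0, 0.7], [2.5, 0, 0, 0, 0.7], [0, 0, 0, 0, 0.7]],
])

```text
clock: 19.32
position: [471.1, -88.2, 49.4]
ee_rot: [0.713, -0.7, -0.021, -0.042]
contact_force: [0.5, 0.3, 0.5]
gripper_width: 60.0
```

Run:
```python
from h import *
st(); whites("scene"); rel(469,-82,4)
```

```text
t 19.32 p [471.1 -88.2  49.4] F [0.5 0.3 0.5] w 60.0 yaw [-57.] [ 0.02 -1.   -0.09]
scene white (304, 228, 60, 51) c [469.2   8.8] size [111. 101.] ang 87.0
tool move cm to (469, -82) [-0.13  0.36  4.58] tool y dir deg -179.0 tilt [0.029 0.089]
```

>>> send_rows([
  [[0, 0.2, 2, 0, 0.7], [0, 0, 1.5, 0, 0.7], [0, 0, 0.9, 0, 0.7], [0, 0, 0.3, 0, 0.7], [0, 0, 0, 0, 0.7]],
])

```text
clock: 19.78
position: [472.7, -83.6, 3.9]
ee_rot: [0.712, -0.701, -0.018, -0.045]
contact_force: [0.4, 0.1, 1.1]
gripper_width: 59.8
```

>>> send_rows([
  [[-1, 0, 0.1, 0, 0.7], [-1, 0, 0.1, 0, 0.7], [-1, 0, 0.1, 0, 0.7], [-1, 0, 0.1, 0, 0.7], [-1, 0, 0.1, 0, 0.7], [-1, 0, 0.1, 0, 0.7]],
])

```text
clock: 20.28
position: [473.4, -17.7, 6.1]
ee_rot: [0.712, -0.7, -0.017, -0.047]
contact_force: [0.2, -0.9, -0.6]
gripper_width: 60.3
```

Run:
```python
from h import *
st(); whites("scene"); rel(470,120,4)
```

```text
t 20.28 p [473.4 -17.7   6.1] F [ 0.2 -0.9 -0.6] w 60.3 yaw [-57.] [ 0.02 -1.   -0.09]
scene white (321, 233, 58, 49) c [466.4  46.3] size [101. 112.] ang 0.9
tool move cm to (470, 120) [-13.57   0.16   1.44] tool y dir deg -179.1 tilt [0.042 0.09 ]
```

>>> send_rows([
  [[-1.2, 0, 0.16, 0, 0.7], [-1.2, 0, 0.16, 0, 0.7], [-1.2, 0, 0.16, 0, 0.7], [-1.2, 0, 0.14, 0, 0.7], [-1.2, 0, 0.14, 0, 0.7], [-1.2, 0, 0.14, 0, 0.7]],
])

```text
clock: 20.83
position: [472.4, 62.7, 7.1]
ee_rot: [0.714, -0.698, -0.015, -0.049]
contact_force: [-0.3, -0.6, 0.6]
gripper_width: 59.9
```

>>> send_rows([
  [[-1.2, 0.05, 0.13, 0, 0.7], [-1.2, 0.05, 0.13, 0, 0.7], [-1.2, 0.05, 0.13, 0, 0.7], [-1, 0, 0.12, 0, 0.7], [-1, 0, 0.12, 0, 0.7]],
])

```text
clock: 21.25
position: [468.5, 125.2, 8.4]
ee_rot: [0.716, -0.696, -0.015, -0.05]
contact_force: [0.2, -2.8, -0.5]
gripper_width: 59.4
```

Run:
```python
from h import *
st(); whites("scene"); rel(475,213,5)
```

```text
t 21.25 p [468.5 125.2   8.4] F [ 0.2 -2.8 -0.5] w 59.4 yaw [-57.] [ 0.03 -1.   -0.09]
scene white (383, 250, 57, 50) c [460.1 188.5] size [101. 111.] ang 1.7
tool move cm to (475, 213) [-8.53 -0.8   1.2 ] tool y dir deg -178.4 tilt [0.05  0.094]
```

>>> send_rows([
  [[-0.9, 0, 0.15, 0.015, 0.7], [-0.9, 0, 0.14, 0.013, 0.7], [-0.9, 0, 0.12, 0, 0.7], [-0.9, 0, 0.12, 0, 0.7], [-0.9, 0, 0.12, 0, 0.7], [-0.9, 0, 0.12, 0, 0.7], [-0.9, 0, 0.12, 0, 0.7]],
])

```text
clock: 21.88
position: [464.2, 191.5, 5.7]
ee_rot: [0.707, -0.705, -0.017, -0.047]
contact_force: [0.2, -0.7, -0.1]
gripper_width: 59.8
```

Run:
```python
from h import *
st(); rel(475,216,5)
```

```text
t 21.88 p [464.2 191.5   5.7] F [ 0.2 -0.7 -0.1] w 59.8 yaw [-57.] [ 0.   -1.   -0.09]
tool move cm to (475, 216) [-2.43 -1.08  0.34] tool y dir deg -180.0 tilt [0.042 0.089]
```

>>> send_rows([
  [[-0.8, 0, 0.1, 0, 0.7], [-0.8, 0, 0.1, 0, 0.7], [-0.6, 0, 0.08, 0, 0.7], [-0.3, 0, 0.03, 0, 0.7], [0, 0, 0, 0, 0.7]],
])

```text
clock: 22.3
position: [464.2, 217.9, 6.1]
ee_rot: [0.71, -0.702, -0.015, -0.043]
contact_force: [1.4, -2.9, 4.5]
gripper_width: 59.7
```

```bash
cat >> h.py <<'E'
def lean(tag):
  for n in("scene","side"):
    cm,im,d=shot(n,tag+n); P=cloud(cm,d,grid()); h=cv2.cvtColor(im,cv2.COLOR_BGR2HSV).reshape(-1,3)
    k=(h[:,1]<50)&(h[:,2]>90)&(d.ravel()>0)&(abs(P[:,0]-480)<80)&(P[:,1]>225)&(P[:,1]<310)&(P[:,2]>15)&(P[:,2]<115)
    q=P[k]; print(n,len(q),"z",np.percentile(q[:,2],[2,98]),"y",np.percentile(q[:,1],[2,98]),"x",np.percentile(q[:,0],[1,99]),"slope",np.degrees(np.arctan(np.polyfit(q[:,1],q[:,2],1)[0])))
E
python3 - <<'E'
from h import *
st(); rel(475,216,5); lean("l2")
E
```

```text
t 22.3 p [464.2 217.9   6.1] F [ 1.4 -2.9  4.5] w 59.7 yaw [-57.] [ 0.01 -1.   -0.08]
tool move cm to (475, 216) [ 0.21 -1.07  0.13] tool y dir deg -179.5 tilt [0.04  0.082]
scene 548 z [ 23.91818724 108.80016282] y [231.04405281 294.44553757] x [409.39730025 505.98666162] slope 51.87728274542398
side 196 z [ 16.98030353 104.80684643] y [232.33717811 296.47088322] x [401.21906708 505.53209586] slope 54.22918256183176
```

>>> send_rows([
  [[2, 0, -0.3, 0, 0.7], [1, 0, -2, 0, 0.4], [0, 0, -4, 0, 0], [0, 0, -4, 0, 0], [0, 0, -4, 0, 0], [0, 0, -2, 0, 0], [-3, 0, 0, 0, 0], [-4, 0, 0, 0, 0], [-4, 0, 0, 0, 0], [-4, 0, 0, 0, 0]],
])

```text
clock: 23.23
position: [460.2, 328.0, 193.1]
ee_rot: [-0.705, 0.707, 0.015, 0.052]
contact_force: [0.3, 0.7, -0.5]
gripper_width: -0.1
```

Run:
```python
from h import *
st(); rel(458,340,86)
```

```text
t 23.23 p [460.2 328.  193.1] F [ 0.3  0.7 -0.5] w -0.1 yaw [-57.] [ 0.  -1.  -0.1]
tool move cm to (458, 340) [-0.17  0.79 10.75] tool y dir deg 179.7 tilt [0.053 0.095]
```

>>> send_rows([
  [[-1, 0.3, 3.5, 0, 0], [0, 0.3, 3.5, 0, 0], [0, 0, 2, 0, 0], [0, 0, 1, 0, 0], [0, 0, 0, 0, 0]],
])

```text
clock: 23.65
position: [462.8, 366.7, 97.0]
ee_rot: [0.708, -0.703, -0.017, -0.065]
contact_force: [-0.3, -0.6, 0.6]
gripper_width: -0.2
```

Run:
```python
from h import *
st(); rel(458,300,86)
```

```text
t 23.65 p [462.8 366.7  97. ] F [-0.3 -0.6  0.6] w -0.2 yaw [-57.] [ 0.01 -0.99 -0.11]
tool move cm to (458, 300) [6.75 0.58 0.29] tool y dir deg -179.8 tilt [0.067 0.115]
```

>>> send_rows([
  [[2, 0.2, 0.1, 0, 0], [2, 0.2, 0.1, 0, 0], [1.5, 0, 0, 0, 0], [1, 0, -0.1, 0, 0], [1, 0, -0.1, 0, 0], [1, 0, -0.1, 0, 0]],
])

```text
clock: 24.15
position: [462.4, 285.1, 91.1]
ee_rot: [0.71, -0.701, -0.017, -0.07]
contact_force: [-0.0, -0.1, 0.1]
gripper_width: 0.2
```

Run:
```python
from h import *
st(); rel(458,205,86)
```

```text
t 24.15 p [462.4 285.1  91.1] F [-0.  -0.1  0.1] w 0.2 yaw [-57.] [ 0.02 -0.99 -0.12]
tool move cm to (458, 205) [ 8.01  0.54 -0.52] tool y dir deg -179.5 tilt [0.074 0.123]
```

>>> send_rows([
  [[1, 0, -0.08, 0, 0], [1, 0, -0.08, 0, 0], [1, 0, -0.1, 0, 0], [1, 0, -0.1, 0, 0], [1, 0, -0.1, 0, 0], [1, 0, -0.1, 0, 0], [1, 0, -0.1, 0, 0], [0, 0, 0, 0, 0], [0, 0, 0, 0, 0]],
])

```text
clock: 24.9
position: [464.1, 205.7, 90.6]
ee_rot: [0.709, -0.702, -0.017, -0.072]
contact_force: [0.9, -0.0, 0.0]
gripper_width: -0.1
```

Run:
```python
from h import *
st(); whites("wrist","w20"); whites("scene","s20"); whites("side","d20")
_,b,_=shot("side")
cv2.imwrite("pics/c20.png",np.hstack([cv2.resize(cv2.imread("pics/s20.png")[180:400,300:520],(400,400)),cv2.resize(b[210:410,160:360],(400,400))]))
```

```text
t 24.9 p [464.1 205.7  90.6] F [ 0.9 -0.   0. ] w -0.1 yaw [-57.] [ 0.01 -0.99 -0.12]
wrist white (246, 71, 189, 189) c [457.2 158.6] size [100. 109.] ang 0.7
wrist white (68, 32, 22, 35) c [603.4  90.4] size [ 6. 19.] ang 30.8
side white (245, 301, 50, 32) c [448.3 164.9] size [101. 115.] ang 0.1
```

View pics/c20.png

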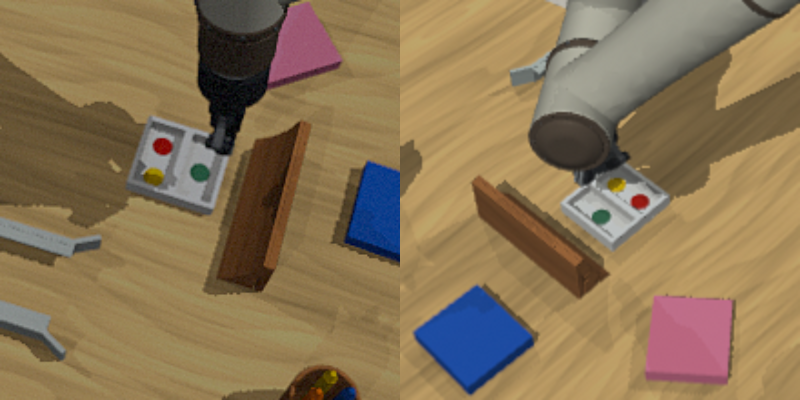

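>>> send_rows([
  [[0, 0, -4, 0, 0.45], [2, 0, -4.1, 0.12, 0.45], [2, 0, -4.1, 0.12, 0.45], [0, 0, -4.1, 0.12, 0.45], [0, 0, 0, 0.12, 0.45], [0, 0, 0, 0.12, 0.45], [0, 0, 0, 0.12, 0.45], [0, 0, 0, 0.12, 0.45], [0, 0, 0, 0.12, 0.45], [0, 0, 0, 0.12, 0.45]],
])

```text
clock: 25.93
position: [450.9, 150.5, 253.0]
ee_rot: [-0.23, 0.97, 0.052, 0.053]
contact_force: [0.2, -0.2, 0.6]
gripper_width: 38.5
```

>>> send_rows([
  [[0, 0, 0, 0.12, 0.45], [0, 0, 0, 0.12, 0.45], [0, 0, 0, 0.12, 0.45], [0, 0, 0, 0.08, 0.45], [0, 0, 0, 0, 0.45]],
])

```text
clock: 26.35
position: [450.6, 152.9, 253.2]
ee_rot: [-0.002, 0.997, 0.063, 0.04]
contact_force: [-0.6, 0.4, -0.6]
gripper_width: 38.4
```

Run:
```python
from h import *
st(); whites("wrist"); rel(457,160,100); rel(457,160,10)
```

```text
t 26.35 p [450.6 152.9 253.2] F [-0.6  0.4 -0.6] w 38.4 yaw [0.] [-1.    0.   -0.08]
wrist white (239, 145, 107, 95) c [456.4 158.6] size [101. 109.] ang 0.8
tool move cm to (457, 160) [ 0.59 -1.22 15.29] tool y dir deg 90.7 tilt [0.079 0.126]
tool move cm to (457, 160) [ 1.31 -2.35 24.19] tool y dir deg 90.7 tilt [0.079 0.126]
```

>>> send_rows([
  [[0.5, -0.7, 4, 0, 0.45], [0.5, -0.7, 4, 0, 0.45], [0.2, -0.7, 4, 0, 0.45], [0, 0, 4, 0, 0.45], [0, 0, 3, 0, 0.45], [0, 0, 1, 0, 0.45], [0, 0, 0, 0, 0.45]],
])

```text
clock: 26.98
position: [460.9, 161.8, 49.8]
ee_rot: [-0.015, 0.997, 0.066, 0.048]
contact_force: [-0.4, 0.8, 0.3]
gripper_width: 38.2
```

Run:
```python
from h import *
st(); rel(457,160,45);rel(457,160,10)
```

```text
t 26.98 p [460.9 161.8  49.8] F [-0.4  0.8  0.3] w 38.2 yaw [-1.] [-1.   -0.02 -0.1 ]
tool move cm to (457, 160) [ 0.44 -0.22  0.41] tool y dir deg 92.0 tilt [0.093 0.132]
tool move cm to (457, 160) [ 0.78 -0.68  3.86] tool y dir deg 92.0 tilt [0.093 0.132]
```

>>> send_rows([
  [[0.4, -0.4, 1.2, 0, 0.45], [0.3, -0.3, 1.2, 0.02, 0.45], [0, 0, 1, 0, 0.45], [0, 0, 0.4, 0, 0.45], [0, 0, 0, 0, 0.2], [0, 0, 0, 0, 0.05], [0, 0, 0, 0, 0], [0, 0, 0, 0, 0], [0, 0, 0, 0, 0]],
])

```text
clock: 27.73
position: [461.2, 162.8, 13.6]
ee_rot: [-0.011, 0.996, 0.068, 0.05]
contact_force: [-1.7, -0.1, -1.2]
gripper_width: 7.8
```

Run:
```python
from h import *
st(); rel(664,190,30)
```

```text
t 27.73 p [461.2 162.8  13.6] F [-1.7 -0.1 -1.2] w 7.8 yaw [-1.] [-0.99 -0.02 -0.1 ]
tool move cm to (664, 190) [-20.38   2.32   0.76] tool y dir deg 91.7 tilt [0.099 0.136]
```

>>> send_rows([
  [[0, 0, -1.2, 0, 0], [-2, 0.5, 0, 0, 0], [-3, 0.5, 0.2, 0, 0], [-3, 0.5, 0.2, 0, 0], [-3, 0.5, 0.2, 0, 0], [-3, 0.4, 0.2, 0, 0], [-3, 0, 0.2, 0, 0], [-2.5, 0, 0, 0, 0], [0, 0, 0, 0, 0]],
])

```text
clock: 28.48
position: [659.0, 188.5, 39.6]
ee_rot: [-0.012, 0.996, 0.068, 0.05]
contact_force: [0.7, 0.4, -1.9]
gripper_width: 7.5
```

Run:
```python
from h import *
st(); rel(664,185,13)
```

```text
t 28.48 p [659.  188.5  39.6] F [ 0.7  0.4 -1.9] w 7.5 yaw [-1.] [-0.99 -0.02 -0.1 ]
tool move cm to (664, 185) [-0.22 -0.71  2.62] tool y dir deg 91.8 tilt [0.098 0.136]
```

>>> send_rows([
  [[-0.3, -0.4, 1, 0, 0], [0, 0, 0.8, 0, 0], [0, 0, 0.3, 0, 0], [0, 0, 0, 0, 0.2], [0, 0, 0, 0, 0.2], [0, 0, 0.3, 0, 0.2], [0, 0, 0.2, 0, 0.2], [0, 0, 0, 0, 0.2]],
])

```text
clock: 29.15
position: [662.2, 187.8, 10.4]
ee_rot: [-0.012, 0.996, 0.067, 0.049]
contact_force: [0.1, -0.5, -0.4]
gripper_width: 16.9
```

Run:
```python
from h import *
st(); rel(664,185,11); pal("w21")
```

```text
t 29.15 p [662.2 187.8  10.4] F [ 0.1 -0.5 -0.4] w 16.9 yaw [-1.] [-0.99 -0.02 -0.1 ]
tool move cm to (664, 185) [-0.18 -0.27 -0.08] tool y dir deg 91.8 tilt [0.095 0.136]
plane [ 4.0000e-03 -6.0000e-03  1.9012e+01]
pal [653.6 165.8] [152.4 108.9] 83.63 line x at that y 662.7
```

```bash
sed -i 's/(P\[...,1\]>74)&(P\[...,1\]<p\[1\]+75))$/(P[...,1]>lo)\&(P[...,1]<p[1]+75))/; s/def pal(tag=None):/def pal(tag=None,lo=74):/' h.py
python3 - <<'E'
from h import *
pal("w22",112)
E
```

```text
plane [ 4.0000e-03 -6.0000e-03  1.8842e+01]
pal [658.3 184.5] [101.6 109.3] 1.61 line x at that y 662.0
```

>>> send_rows([
  [[0, 0, 0, 0, 0], [0, 0, -0.1, 0, 0], [0, 0, -0.2, 0, 0], [-0.4, 0, 0, -0.01, 0], [0, 0, 0, 0, 0], [0, 0, 0, 0, 0.2], [0, 0, 0, 0, 0.2], [0, 0, 0, 0, 0.2]],
])

```text
clock: 29.92
position: [666.7, 187.4, 15.2]
ee_rot: [-0.018, 0.996, 0.067, 0.05]
contact_force: [-0.7, -0.1, 0.9]
gripper_width: 17.1
```

Run:
```python
from h import *
st();pal("w23",112);rel(664,140,11)
```

```text
t 29.92 p [666.7 187.4  15.2] F [-0.7 -0.1  0.9] w 17.1 yaw [-2.] [-0.99 -0.03 -0.1 ]
plane [ 5.0000e-03 -6.0000e-03  1.8888e+01]
pal [661.3 185.6] [101.2 109.2] 2.24 line x at that y 662.0
tool move cm to (664, 140) [ 0.45 -4.74 -0.25] tool y dir deg 92.4 tilt [0.097 0.136]
```

>>> send_rows([
  [[0, 0, 0.4, 0, 0.2], [0, -1, -0.13, 0, 0.2], [0, -1, -0.14, 0, 0.2], [0, -1, -0.14, 0, 0.2], [0, -1, -0.14, 0, 0.2], [0, -1, -0.14, 0, 0.2]],
])

```text
clock: 30.47
position: [669.2, 135.7, 11.5]
ee_rot: [-0.019, 0.996, 0.068, 0.051]
contact_force: [0.5, 1.1, -0.8]
gripper_width: 17.2
```

Run:
```python
from h import *
st();pal("w24",95);rel(672,60,12)
```

```text
t 30.47 p [669.2 135.7  11.5] F [ 0.5  1.1 -0.8] w 17.2 yaw [-2.] [-0.99 -0.03 -0.1 ]
plane [ 3.0000e-03 -3.0000e-03  1.8682e+01]
pal [662.  142.9] [101.1  91.5] 2.56 line x at that y 663.6
tool move cm to (672, 60) [-0.09 -7.3  -1.03] tool y dir deg 92.5 tilt [0.098 0.137]
```

>>> send_rows([
  [[0, -0.8, -0.1, 0, 0.2], [0, -0.8, -0.11, 0, 0.2], [0, -0.8, -0.11, 0, 0.2], [0, -0.8, -0.11, 0, 0.2], [0, -0.8, -0.11, 0, 0.2]],
])

```text
clock: 30.93
position: [670.3, 88.6, 11.6]
ee_rot: [-0.018, 0.996, 0.068, 0.05]
contact_force: [1.0, 0.8, -0.6]
gripper_width: 16.6
```

Run:
```python
from h import *
st();pal("w25",95);rel(672,30,12)
```

```text
t 30.93 p [670.3  88.6  11.6] F [ 1.   0.8 -0.6] w 16.6 yaw [-2.] [-0.99 -0.03 -0.1 ]
plane [-2.0000e-03  6.0000e-03  1.8037e+01]
pal [669.4 118.2] [ 49.  115.3] 89.92 line x at that y 664.5
tool move cm to (672, 30) [-0.03 -5.65 -0.81] tool y dir deg 92.3 tilt [0.098 0.137]
```

>>> send_rows([
  [[0, -1.5, -0.2, 0, 0.2], [0, -1.5, -0.2, 0, 0.2], [0, -1.5, -0.2, 0, 0.2], [0, -1.5, -0.2, 0, 0.2], [0, -1.5, -0.2, 0, 0.2], [0, -1.5, -0.2, 0, 0.2], [0, -1.5, -0.2, 0, 0.2], [0, 0, 0, 0, 0.2]],
])

```text
clock: 31.65
position: [673.4, -23.8, 11.6]
ee_rot: [-0.018, 0.996, 0.068, 0.051]
contact_force: [0.2, -0.2, -0.8]
gripper_width: 16.9
```

Run:
```python
from h import *
st()
```

```text
t 31.65 p [673.4 -23.8  11.6] F [ 0.2 -0.2 -0.8] w 16.9 yaw [-2.] [-0.99 -0.03 -0.1 ]
```

>>> send_rows([
  [[0, 0.15, 0, 0, 0.25], [0, 0, -1, 0, 0.25], [0, 0, -2, 0, 0.25], [0, 0, -4, 0, 0.25], [0, 0, -4, 0, 0.25], [0, 0, -4, 0, 0.25], [3, 0, -2, 0, 0.25], [4, 0, 0, 0, 0.25], [4, 0, 0, 0, 0.25], [0, 0, 0, 0, 0.25]],
])

```text
clock: 32.48
position: [541.7, -46.0, 178.8]
ee_rot: [-0.021, 0.996, 0.067, 0.049]
contact_force: [-0.2, 0.2, -1.3]
gripper_width: 21.4
```

Run:
```python
from h import *
st(); cm,im,d=shot("scene","s30")
cv2.imwrite("pics/c30.png",cv2.resize(im[100:420,80:500],(787,600)))
P=cloud(cm,d,grid()).reshape(480,640,3); h=cv2.cvtColor(im,cv2.COLOR_BGR2HSV)
m=(h[...,1]<40)&(h[...,2]>100)&(P[...,2]>12)&(P[...,2]<24)&(P[...,0]>640)&(P[...,0]<705)&(abs(P[...,1]+90)<200)
y=P[m][:,1]; print(np.histogram(y,np.arange(-280,120,10)),np.percentile(P[m][:,2],[5,50,95]))
```

```text
t 32.48 p [541.7 -46.  178.8] F [-0.2  0.2 -1.3] w 21.4 yaw [-2.] [-0.99 -0.04 -0.1 ]
(array([  1,   0,   0,   0,   0,  61,   5,   0,   0,   0,  75,  64,   0,
         0,   0,  20,  73,   0,   0,   5,  87,   0,   1,   0,   3, 120,
        17,   1,   1,   0,  74,  11,   0,   0,   0,   0,   0,   0,   0]), array([-280, -270, -260, -250, -240, -230, -220, -210, -200, -190, -180,
       -170, -160, -150, -140, -130, -120, -110, -100,  -90,  -80,  -70,
        -60,  -50,  -40,  -30,  -20,  -10,    0,   10,   20,   30,   40,
         50,   60,   70,   80,   90,  100,  110])) [14.42208515 19.69564904 23.04865819]
```

View pics/c30.png

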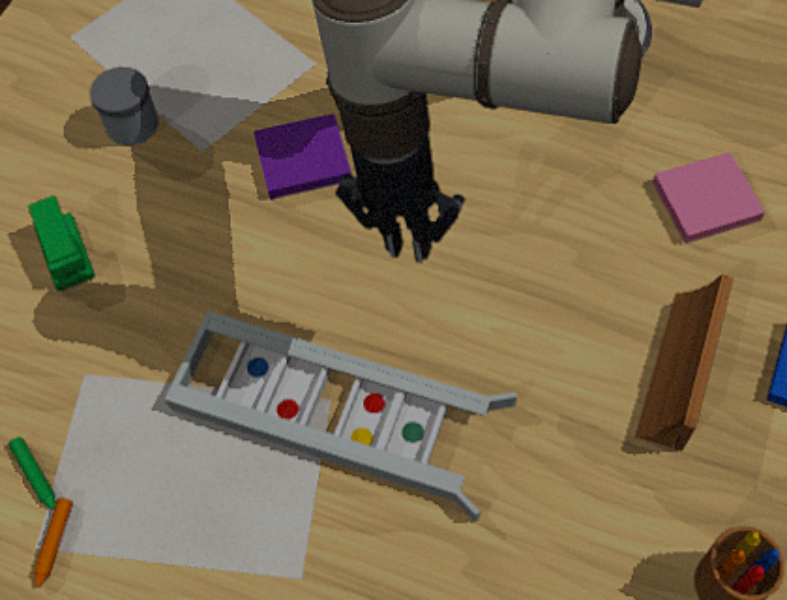

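```bash
python3 -c "
from bench import job; print(job.job_done())"
```

```text
the job is handed in; nothing more can be done
None
```

Two white palettes were out. Each was pushed up the book rest, tipped back over to wells up, carried to the rack mouth and slid in under the lips.

**Last check (picture c30):** Both palettes lie wells up inside the rack, at y about -230 to -115 and -80 to +33 mm. The mouth is at y about 74 mm, so the outer one sits about 40 mm inside. Median rim height was about 20 mm. The cup, tin and punch looked to be where they started; I did not measure them again. The gripper was clear, and the clock read 32.5 s of the 210 s.

**Problems on the way:**
- The first palette was tilted in the grip and jammed at the rack mouth. I laid it flat, realigned it and slid it in with a loose grip.
- The fingers once rode up onto the second palette during its push, so I backed off and pushed again from lower down.
- The tool slowly tilted to about 10° over the run. The moves have no tilt axis, so I could not correct it and worked around it.
- At the mouth, positions from the scene and wrist cameras differed by 1–2 mm, which the flared walls took up.

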